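Clear the carton and press the badge

ROBOT

A 6-joint arm with a two-finger parallel gripper is mounted at the origin on the work surface. World frame = base frame: x ahead of the robot, y to its left, z up, the work surface at z = 0. Lengths are in m, angles in rad, forces in N, time in s.
With the tool pointing down it reaches from about 0.35 to 0.95 m from the base axis. Payload 17.4 kg.
Tool frame: the origin (TCP) lies on the centre line of the jaws, within the pads' length; the fingertips stand 22 mm ahead of it and the grasp point (between the pads) lies 3 mm ahead of it (r.tcp_to_tips is the distance from the TCP to the fingertips, in m); z points along the fingers, y is the line along which they close (so a half turn about z gives the same grasp; the last joint's range is limited). The gripper opens to 93 mm and grips with 3 to 60 N. Pads are 15 mm wide; open, the fingers measure 128 mm over their backs; the gripper's body (75 mm by 188 mm) begins 65 mm behind the grasp point.
Start: joints at [-1.244, 0.116, 1.442, -0, 1.584, -0.038], TCP at [0.241, -0.631, 0.209] pointing down, gripper open.
Joint ranges: [-2.83, 2.83], [-0.83, 2.19], [0.07, 2.5], [-1.14, 4.28], [0.01, 3], [-2.97, 2.97]. Speed limits (rad/s): [1.89, 1.89, 2.22, 3.14, 3.14, 3.14].

INTERFACE

Orientations are given as a rotation vector (axis times angle).
In Python, from cell import status, vision, order, r gives the robot as it stands.
- The arm moves only by the tool servo_tool, never from a script. Its argument "plan" is a list of rows, each an object with "translation": the shift along the tool's x, y, z in units of 400 mm (1.0 is 400 mm), a list of three; "spin": the turn about the tool's z in units of 90 degrees (1.0 is 90 degrees); "grip": the closure, from -1 (fully open) to 1 (shut). A call has 1 to 5 rows; each row is the pose to reach, as a shift and turn from the pose commanded when the call began, along the tool's axes at that moment; what a row does not reach only later rows make up. A row lasts 1/8 s, in which the tool goes at most 62.5 mm and 10.7 degrees, less where a joint would pass 70% of its speed; a pose out of reach is approached as far as the arm can. A call with a number of a shift or a turn outside -1 to 1 is refused whole. A call with a gripper value outside its range is refused whole. The fingers move at their own pace and stop on an object; "grip_force" is the grip in N (left out, the last holds). Time passes only in rows, so rows that repeat a pose let the fingers close. It gives the time, the measured TCP pose, the force, the opening and the grip force at its end, in the units of the state.
- status.observe(): the state, without advancing time (a new reading comes with each control period).
- vision.read_camera(name): name is "scene" or "top"; returns the picture (384x512x3 uint8, red, green, blue); there is no depth.
- vision.camera_params(name): a dict with "K" (3x3 intrinsics, pixels), "R" (3x3) and "t" (3): a world point X has camera coordinates R X + t. Camera axes: x right, y down, z forward; pixel columns grow to the right and rows downward; lengths in m; the calibration is good to about 2 mm. A picture is of the moment at which its call begins. camera_params takes no time and is no camera call.
- order.hand_in(): hands the job in; it is judged then, once.
The state is a dict: "clock": time; "joint_positions": joint angles; "joint_velocities": joint speeds; "tau": joint torques, N m; "position": TCP position; "eef_rot": TCP orientation; "wrist_force": force on the tool from outside, world axes, zero at the start; "wrist_torque": the same for the moment, N m; "finger_gap": finger opening in m; "finger_force": force on a finger pad.
Only numpy, scipy, OpenCV 4.12 (cv2) and the standard library are available. Lean on these libraries where they do the work, as an engineer would, in place of code of your own. Each camera call takes 0.05 s, during which the arm holds its last target. There are 200 camera calls.

TASK

A carton of sweets has been left standing under the lever of the badge press. Stand it upright in the steel kidney-shaped dish and let go of it; then pull the lever down until the ram presses firmly on the badge in the cup, hold it there for about a second without crushing the badge (some 10 N at the grip beyond the pull of the spring is right), and ease the lever back up slowly to its rest, never letting it snap back. Leave the bell, the jar and the scanner where they are.

Things in the scene. Friction and masses are not known exactly. Their poses are not given: they have to be found in the camera images.
- press: Grey lever press fixed to the counter. Origin on the counter directly under the ram and anvil; z up. The lever reaches out along its +y; the base plate (12 mm thick) covers x -60..60, y -100..50 mm; the column (44 x 34 mm, 205 mm tall) stands at y = -60 mm; a guide block round the ram spans x -22..22, y -44..18 mm, 99..125 mm above the counter.
- lever_hinge (a point): Hinge point of the lever, at (0, -55, 180) mm in the press frame. The lever swings in the press's y-z plane.
- lever (a joint): Lever angle, rad: 0 = at rest (up), grows as it is pulled down. From the hinge the lever points to the press's +y, at an elevation of 0.349 rad minus this value. A spring (3 N at the grip at rest, 6 N low down) pushes it up. The ram meets the badge between 0.6 and 0.95 rad, depending on the anvil's height; the carton under the lever stops it short of that.
- lever_grip (a point): Middle of the round black rubber grip of the lever, 215 mm from the hinge; the grip is 28 mm thick, 100 mm long over its rounded ends, and runs along the lever out to 260 mm from the hinge. The rest of the lever is an 18 mm steel bar. The point moves with the lever.
- ram: Round steel ram, 40 mm across, over the anvil. Origin at the centre of its underside; 82 mm above the counter at rest, it goes down 50 mm per rad of lever.
- badge: Loose round steel badge, 44 mm across, 8 mm thick, lying in the anvil's cup under the ram. Origin at the centre of its underside.
- anvil_cup (a point): Centre of the floor of the anvil's round cup (inside 48 mm across, rim 4 mm high). The anvil is height-adjustable: the floor is 30 to 40 mm above the counter, under the ram.
- carton: Plain cardboard carton of sweets with a paper band, 44 mm (its x) x 40 mm (its y) x 140 mm tall, 0.1 to 0.2 kg, standing on the counter under the lever. The lever passes about 80 mm above its top, so a gripper cannot come straight down on it. Origin at the centre of its underside, z up.
- dish: Loose kidney-shaped stainless dish, about 265 mm long (its x) and 110 mm wide, walls 35 mm high and 3 mm thick, floor 4 mm thick. Origin under the middle of the dish, where the floor reaches 53 mm either way along y; both ends bend towards its +y.
- bell: Bystander: counter bell, steel dome on a black foot, 84 mm across, 56 mm tall. Origin at the centre of its underside.
- jar: Bystander: closed glass jar, 72 mm across, 85 mm tall. Origin at the centre of its underside.
- scanner: Bystander: white hand scanner lying on the counter, 155 mm long (its x), 62 mm wide, 34 mm tall. Origin under its middle.
There are look-alikes about, which are no part of the job. Leave any purple look-alike of the carton alone.

How it is judged:
On the way, in this order (a step that is already met when the one before it is completed fails the run):
1. the carton stands upright in the dish, let go (x of carton in the frame of dish between -0.11 and 0.11 m and y of carton in the frame of dish between -0.05 and 0.08 m and z of carton in the frame of dish between 0.002 and 0.012 m and angle between carton's own z axis and vertical below 0.12 rad and linear speed of carton below 0.02 m/s and contact force between carton and the fingers below 0.1 N), for 0.2 s.
2. the ram presses firmly on the badge in the cup (over 20 N) (contact force between ram and badge above 20 N and horizontal distance between badge and anvil_cup below 0.005 m), for 0.4 s.
At the end, for the whole second after the job is handed in: The carton stands upright (within 7 degrees) and at rest on the floor of the dish, the lever is back up at its rest (below 0.06 rad), and the badge lies in the anvil's cup (within 5 mm of its centre) (all of step 1 and value of joint lever below 0.06 rad and horizontal distance between badge and anvil_cup below 0.005 m and linear speed of dish below 0.02 m/s); the robot touches nothing.
It fails at once if the lever snaps back (returns faster than 1.2 rad/s while more than 0.2 rad down) (value of joint lever above 0.2 rad and velocity of joint lever below -1.2 rad/s).
It fails at once if the badge is crushed (over 150 N from the ram) (contact force between ram and badge above 150 N).
It fails at once if the bell, the jar or the scanner is shifted by more than 30 mm (distance of any of bell, jar, scanner from where it was at the start of the episode above 0.03 m).
It also fails if it takes over 72 s, if anything falls off the work surface, if the arm or the gripper's body presses on something with over 40 N, if the wrist force passes 120 N, or if a joint passes its speed limit or range.

## Working session

There is one attempt and no reset: what is moved stays moved. The work goes in short steps, Python scripts to look and compute and a tool call to move; the robot and the scene stay as the last step left them, time stands still between calls to the robot, and variables do not carry over. Pictures are saved under pics/ and viewed, at most 10 in all, crops included, and the job is handed in when it is done.

Besides the shell and the picture viewer there is one more tool, called after ">>>" as name(argument=value, ...), one argument or row to a line, values as JSON. servo_tool: Moves the arm, as the interface text tells. Its arguments: {"type":"object","properties":{"plan":{"type":"array","items":{"type":"object","properties":{"translation":{"type":"array","items":{"type":"number","minimum":-1,"maximum":1}},"spin":{"type":"number","minimum":-1,"maximum":1},"grip":{"type":"number"}}}},"grip_force":{"type":"number"}},"required":["plan"]}

```bash
ls; mkdir -p pics
python3 - <<'E'
from cell import status, vision, order, r
import cv2
for n in("scene","top"):
    im=vision.read_camera(n); cv2.imwrite(f"pics/{n}0.png",cv2.cvtColor(im,cv2.COLOR_RGB2BGR)); p=vision.camera_params(n)
    print(n,p["K"],p["R"],p["t"])
s=status.observe();print({k:s[k] for k in("clock","position","eef_rot","wrist_force","finger_gap")},r.tcp_to_tips)
E
```

```text
pics
scene [[422.03832619   0.         257.40493665]
 [  0.         422.03832619 192.90115629]
 [  0.           0.           1.        ]] [[-0.8668596   0.49843509 -0.01081214]
 [ 0.36402524  0.61798311 -0.6968375 ]
 [-0.34064654 -0.60799617 -0.71714754]] [ 0.53158662 -0.05342089  1.49021823]
top [[413.97732344   0.         258.41467381]
 [  0.         413.97732344 189.85386136]
 [  0.           0.           1.        ]] [[-7.43574122e-05 -9.99973291e-01 -7.30830310e-03]
 [-9.96795650e-01  6.58709578e-04 -7.99874926e-02]
 [ 7.99901702e-02  7.27893708e-03 -9.96769075e-01]] [-0.05307243  0.61728643  1.46847842]
{'clock': 0.1, 'position': array([ 0.24073423, -0.63039409,  0.20796846]), 'eef_rot': array([-3.08846109e+00, -5.69584588e-01,  2.09280749e-04]), 'wrist_force': array([-0.30696398, -0.27357523, -0.46167646]), 'finger_gap': 0.09297447158817716} 0.022
```

View pics/scene0.png

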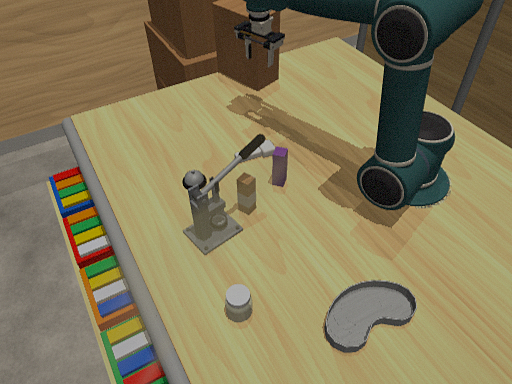

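View pics/top0.png

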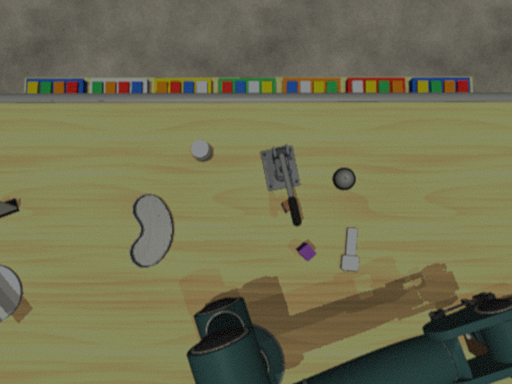

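Run:
```python
import cv2
a=cv2.imread("pics/scene0.png")[125:255,170:300]; b=cv2.imread("pics/top0.png")[135:275,250:370]
a=cv2.resize(a,(600,600),interpolation=cv2.INTER_CUBIC);cv2.imwrite("pics/a.png",a)
cv2.imwrite("pics/b.png",cv2.resize(b,None,fx=4.2,fy=4.2,interpolation=cv2.INTER_CUBIC))
```

```text
(no output)
```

View pics/a.png

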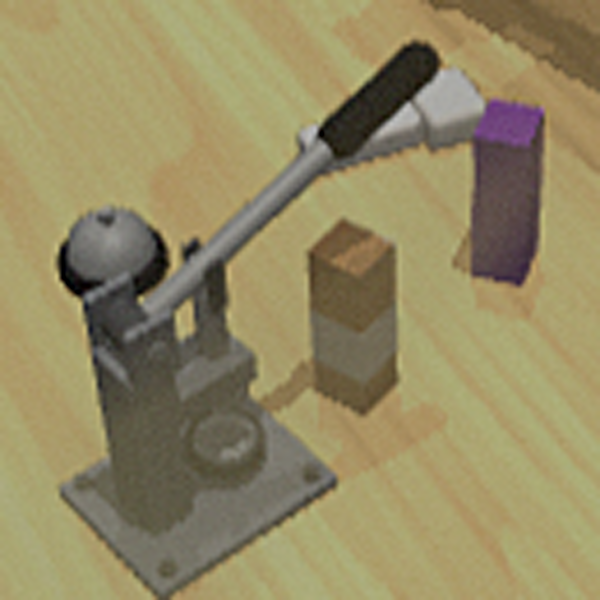

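View pics/b.png

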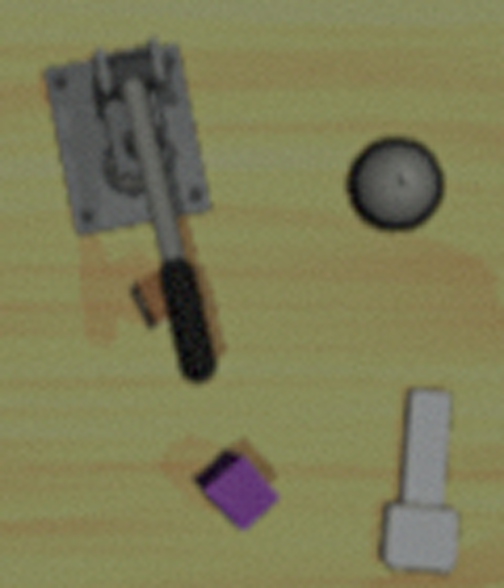

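```bash
cat > h.py <<'E'
import numpy as np, cv2
from scipy.optimize import least_squares
from cell import vision
C={n:vision.camera_params(n) for n in("scene","top")}
def proj(n,X):
    c=C[n]; q=np.asarray(X)@np.asarray(c["R"]).T+c["t"]; q=q@np.asarray(c["K"]).T; return q[...,:2]/q[...,2:]
def place(p,L):
    c,s=np.cos(p[2]),np.sin(p[2]); L=np.asarray(L,float)
    return np.c_[p[0]+c*L[:,0]-s*L[:,1],p[1]+s*L[:,0]+c*L[:,1],L[:,2]]
def fit(obs,p0):  # obs: (cam, local pts mm, px)
    f=lambda p:np.concatenate([(proj(n,place(p,np.array(L)/1000))-np.array(u)).ravel() for n,L,u in obs])
    s=least_squares(f,p0); return s.x,np.abs(s.fun).max()
def back(n,u,z):
    c=C[n]; R=np.asarray(c["R"]); o=-R.T@c["t"]; d=R.T@np.linalg.inv(c["K"])@np.array([u[0],u[1],1.]); return o+d*(z-o[2])/d[2]
E
python3 - <<'E'
from h import *
A=lambda P:(np.array(P)+.5)/4.615+[170,125]-.5
B=lambda P:(np.array(P)+.5)/4.2+[250,135]-.5
pr,e=fit([("top",[[60,-100,12],[-60,-100,12],[-60,50,12],[60,50,12]],B([[45,72],[178,45],[210,208],[78,234]])),
 ("scene",[[-60,-100,12],[60,-100,12],[60,50,12]],A([[62,490],[163,590],[336,478]]))],[.6,-.1,1.6]); print("press",pr,e)
inv=lambda q:np.array([[np.cos(pr[2]),np.sin(pr[2])],[-np.sin(pr[2]),np.cos(pr[2])]])@(q[:2]-pr[:2])
th=.349
for nm,n,u in(("tip","scene",A([[434,52]])),("tip","top",B([[200,378]]))):
    g=place(pr,[[0,-.055+.26*np.cos(th),.18+.26*np.sin(th)]]); print(nm,n,proj(n,g),u)
# carton both edge assignments
for d in(0,np.pi/2):
  for p0 in(.0,):
    L=[[-22,-20],[22,-20],[22,20],[-22,20]]
    best=None
    for k in range(4):
      o=np.roll(L,k,0); t=[[*q,140] for q in o]; b=[[*q,0] for q in o]
      # order round: left, near, right, far (image ccw seen from above?)
      for y in np.arange(0,6.3,.8):
        x,e=fit([("scene",t+b[:3],A([[310,250],[361,278],[396,243],[342,218],[316,386],[363,413],[396,380]]))],[.5,-.1,y])
        if best is None or e<best[1]-1e-3: best=(x,e)
        print(k,x,round(e,2),end=" | ") if y==0 else 0
  print("\ncarton",best, inv(best[0]), np.degrees(best[0][2]-pr[2])); break
print("purple", back("top",B([[240,490]])[0],.14), "scanner",back("top",B([[422,480]])[0],.03),"bell",back("top",B([[396,184]])[0],.02),"jar",back("top",[201,150],.085))
im=cv2.imread("pics/top0.png"); sub=im[185:275,120:185]; hsv=cv2.cvtColor(sub,cv2.COLOR_BGR2HSV)
m=(hsv[...,1]<50).astype(np.uint8); n,l,st,ce=cv2.connectedComponentsWithStats(m); i=1+st[1:,4].argmax(); print(st[i],ce[i])
cs=cv2.findContours((l==i).astype(np.uint8),0,2)[0]; c=max(cs,key=cv2.contourArea); h=cv2.convexHull(c)
W=np.array([back("top",p[0]+[120,185],.035)[:2] for p in c]); print("dish",W.min(0),W.max(0),cv2.minAreaRect((W*1000).astype(np.float32)))
d=cv2.convexityDefects(c,cv2.convexHull(c,returnPoints=False)); j=d[d[:,0,3].argmax(),0]; print("notch",W[j[2]],"ends",W[j[0]],W[j[1]],j[3]/256)
E
```

```text
press [ 0.67461271 -0.13610298  1.76680429] 1.0460810972350316
tip scene [[263.7711132  134.94692692]] [[263.64951246 135.875948  ]]
tip top [[297.82919027 226.0660547 ]] [[297.23809524 224.61904762]]
0 [ 0.56009259 -0.16150451  1.99333355] 0.76 | 1 [ 0.55975078 -0.16139431 -2.70081439] 1.49 | 2 [ 0.56009259 -0.16150451 -1.14825888] 0.76 | 3 [ 0.55975078 -0.16139431  0.44077805] 1.49 | 
carton (array([ 0.56009259, -0.16150451,  1.99333355]), np.float64(0.7570979085716374)) [-0.00261174  0.11727436] 12.979170795037637
purple [ 0.40545865 -0.21294017  0.14      ] scanner [ 0.40649247 -0.37851368  0.03      ] bell [ 0.65891901 -0.36275382  0.02      ] jar [0.75210339 0.14665939 0.085     ]
[   9    9   44   74 2342] [30.79376601 45.79291204]
dish [0.34306745 0.25394813] [0.60177997 0.40554044] ((471.74322509765625, 327.91949462890625), (148.82391357421875, 259.54815673828125), 87.73442840576172)
notch [0.47683531 0.36482095] ends [0.55877003 0.39894668] [0.39210275 0.40554044] 10.4453125
```

```bash
cat >> h.py <<'E'
from scipy.spatial.transform import Rotation as Ro
from cell import status
PR=np.array([0.67461,-0.13610,1.76680])
def pw(x,y,z=0): return place(PR,[[x,y,z]])[0]   # press->world
def go(X,yaw=None,S=None):  # yaw: world heading of tool x, deg
    s=S or status.observe(); R=Ro.from_rotvec(s["eef_rot"]).as_matrix(); t=R.T@(np.array(X)-s["position"])/.4
    h=np.degrees(np.arctan2(R[1,0],R[0,0])); sp=0 if yaw is None else -((yaw-h+180)%360-180)/90
    print("tr",t.round(4),"spin",round(sp,4),"| head",h.round(1),"pos",np.round(s["position"],4),"t",s["clock"])
E
python3 -c "
from h import *
go([.241,-.631,.36]);go([.560,-.1615,.36],24.2);go([.560,-.1615,.134],24.2)"
```

```text
tr [ 1.000e-04  1.300e-03 -3.801e-01] spin 0 | head 20.9 pos [ 0.2407 -0.6304  0.208 ] t 0.1
tr [ 1.1638 -0.8108 -0.3792] spin -0.0367 | head 20.9 pos [ 0.2407 -0.6304  0.208 ] t 0.1
tr [ 1.1638 -0.8102  0.1858] spin -0.0367 | head 20.9 pos [ 0.2407 -0.6304  0.208 ] t 0.1
```

>>> servo_tool(
  plan=[
    {"translation":[0.04,-0.03,-0.14],"spin":0,"grip":-1},
    {"translation":[0.12,-0.08,-0.26],"spin":0,"grip":-1},
    {"translation":[0.24,-0.16,-0.34],"spin":0,"grip":-1},
    {"translation":[0.36,-0.25,-0.38],"spin":-0.037,"grip":-1},
    {"translation":[0.48,-0.33,-0.38],"spin":-0.037,"grip":-1},
  ],
)

```text
clock: 0.72
position: [0.3738, -0.4373, 0.362]
eef_rot: [3.07, 0.66, 0.001]
wrist_force: [0.9, -0.7, 0.5]
finger_gap: 0.0931
finger_force: 0.0
```

```bash
python3 -c "
from h import *
go([.560,-.1615,.36],24.2)"
```

```text
tr [ 0.7077 -0.4375  0.0046] spin 0.0006 | head 24.3 pos [ 0.3738 -0.4373  0.362 ] t 0.725
```

>>> servo_tool(
  plan=[
    {"translation":[0.12,-0.08,0.0],"spin":0,"grip":-1},
    {"translation":[0.24,-0.15,0.0],"spin":0,"grip":-1},
    {"translation":[0.36,-0.22,0.0],"spin":0,"grip":-1},
    {"translation":[0.48,-0.3,0],"spin":0,"grip":-1},
    {"translation":[0.58,-0.36,0],"spin":0,"grip":-1},
  ],
)

```text
clock: 1.35
position: [0.5263, -0.2102, 0.3605]
eef_rot: [-3.071, -0.66, 0.0]
wrist_force: [0.7, -0.7, -0.6]
finger_gap: 0.0929
finger_force: 0.0
```

>>> servo_tool(
  plan=[
    {"translation":[0.07,-0.045,0.0],"spin":0,"grip":-1},
    {"translation":[0.12,-0.074,0.0],"spin":0,"grip":-1},
    {"translation":[0.12,-0.074,0.0],"spin":0,"grip":-1},
    {"translation":[0.12,-0.074,0.0],"spin":0,"grip":-1},
  ],
)

```text
clock: 1.85
position: [0.5569, -0.166, 0.3605]
eef_rot: [-3.072, -0.659, 0.001]
wrist_force: [-0.7, -0.4, -0.1]
finger_gap: 0.0932
finger_force: 0.0
```

Run:
```python
from h import *
go([.560,-.1615,.36],24.2);go([.560,-.1615,.134],24.2)
s=cv2.cvtColor(vision.read_camera("scene"),cv2.COLOR_RGB2BGR)[60:260,150:330]
t=cv2.cvtColor(vision.read_camera("top"),cv2.COLOR_RGB2BGR)[120:270,230:380]
cv2.imwrite("pics/c.png",np.hstack([cv2.resize(s,(450,500),interpolation=2),cv2.resize(t,(350,350),interpolation=2).__class__ and cv2.copyMakeBorder(cv2.resize(t,(350,350),interpolation=2),0,150,0,0,cv2.BORDER_CONSTANT)]))
```

```text
tr [ 0.0118 -0.0071  0.0012] spin 0.0003 | head 24.2 pos [ 0.5569 -0.166   0.3605] t 1.85
tr [ 0.012  -0.007   0.5662] spin 0.0003 | head 24.2 pos [ 0.5569 -0.166   0.3605] t 1.85
```

View pics/c.png

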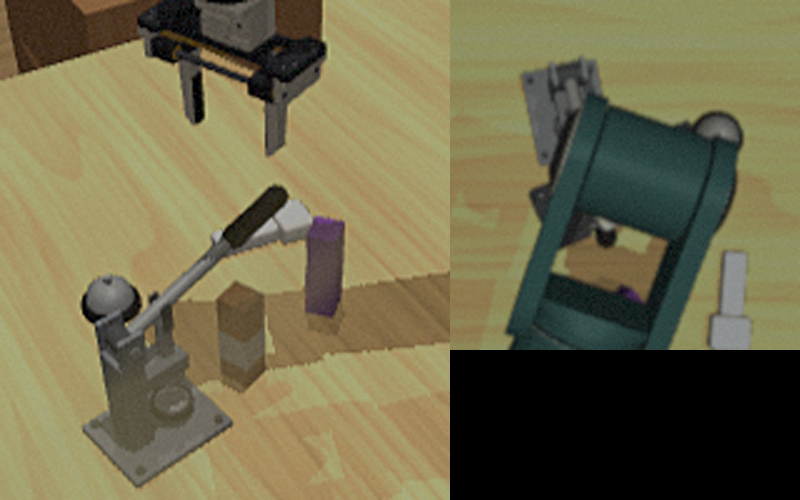

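>>> servo_tool(
  plan=[
    {"translation":[0.012,-0.007,0.0],"spin":0,"grip":-1},
    {"translation":[0.012,-0.007,0.06],"spin":0,"grip":-1},
    {"translation":[0.012,-0.007,0.12],"spin":0,"grip":-1},
    {"translation":[0.012,-0.007,0.18],"spin":0,"grip":-1},
    {"translation":[0.012,-0.007,0.24],"spin":0,"grip":-1},
  ],
)

```text
clock: 2.58
position: [0.5603, -0.1612, 0.2639]
eef_rot: [3.072, 0.659, 0.0]
wrist_force: [0.2, -0.1, -0.3]
finger_gap: 0.0931
finger_force: 0.0
```

>>> servo_tool(
  plan=[
    {"translation":[0,0,0.03],"spin":0,"grip":-1},
    {"translation":[0,0,0.06],"spin":0,"grip":-1},
    {"translation":[0,0,0.09],"spin":0,"grip":-1},
    {"translation":[0,0,0.12],"spin":0,"grip":-1},
    {"translation":[0,0,0.15],"spin":0,"grip":-1},
  ],
)

```text
clock: 3.2
position: [0.5604, -0.161, 0.204]
eef_rot: [3.072, 0.659, 0.0]
wrist_force: [-0.1, 0.8, -0.6]
finger_gap: 0.0929
finger_force: 0.0
```

Run:
```python
from h import *
go([.560,-.1615,.134],24.2)
s=cv2.cvtColor(vision.read_camera("scene"),cv2.COLOR_RGB2BGR)[90:260,150:330]
cv2.imwrite("pics/d.png",cv2.resize(s,(635,600),interpolation=2))
```

```text
tr [-0.0015  0.0006  0.175 ] spin 0.0004 | head 24.2 pos [ 0.5604 -0.161   0.204 ] t 3.2
```

View pics/d.png

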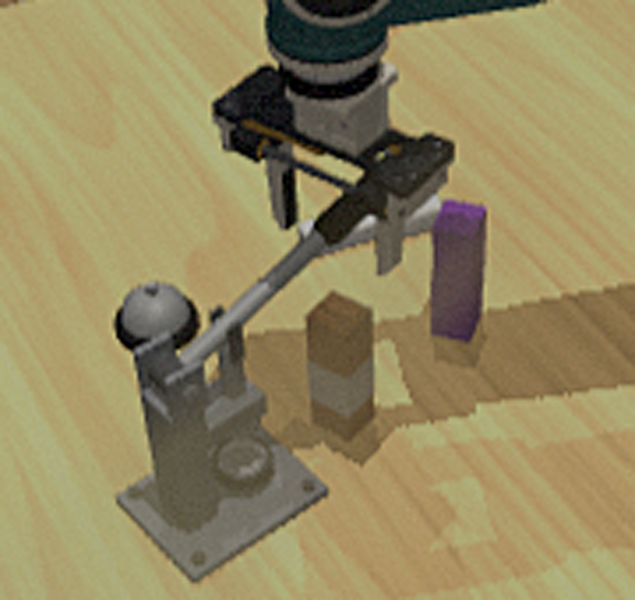

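The jaws straddle the grip cleanly (fingers at about (285,200) and (390,245) in the crop), with the body just over the lever. I'm continuing down and will let the body push the lever.

>>> servo_tool(
  plan=[
    {"translation":[0,0,0.02],"spin":0,"grip":-1},
    {"translation":[0,0,0.04],"spin":0,"grip":-1},
    {"translation":[0,0,0.06],"spin":0,"grip":-1},
    {"translation":[0,0,0.08],"spin":0,"grip":-1},
    {"translation":[0,0,0.1],"spin":0,"grip":-1},
  ],
)

```text
clock: 3.88
position: [0.5604, -0.161, 0.1641]
eef_rot: [-3.072, -0.659, 0.0]
wrist_force: [-1.5, 0.1, 3.4]
finger_gap: 0.0929
finger_force: 0.0
```

>>> servo_tool(
  plan=[
    {"translation":[0,0,0.02],"spin":0,"grip":-1},
    {"translation":[0,0,0.04],"spin":0,"grip":-1},
    {"translation":[0,0,0.06],"spin":0,"grip":-1},
    {"translation":[0,0,0.074],"spin":0,"grip":-1},
    {"translation":[0,0,0.074],"spin":0,"grip":-1},
  ],
)

```text
clock: 4.5
position: [0.5604, -0.1609, 0.1346]
eef_rot: [-3.071, -0.659, 0.0]
wrist_force: [1.4, 1.1, 1.5]
finger_gap: 0.0931
finger_force: 0.0
```

Run:
```python
from h import *
go([.560,-.1615,.134],24.2)
s=cv2.cvtColor(vision.read_camera("scene"),cv2.COLOR_RGB2BGR)[110:260,160:310]
cv2.imwrite("pics/e.png",cv2.resize(s,(600,600),interpolation=2))
```

```text
tr [-0.0015  0.0009  0.0015] spin 0.0004 | head 24.2 pos [ 0.5604 -0.1609  0.1346] t 4.5
```

View pics/e.png

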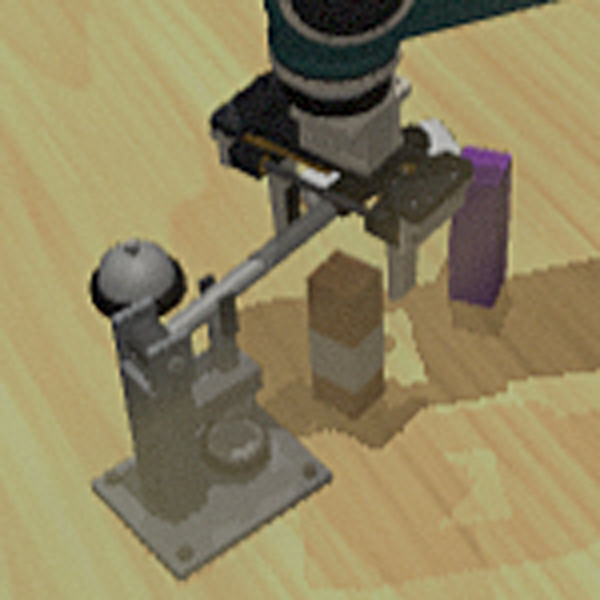

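Run:
```python
from h import *
s=status.observe(); R=Ro.from_rotvec(s["eef_rot"]).as_matrix();p=s["position"]
K=lambda u:np.round((u-np.array([160,110]))*4,0)
for nm,y in(("left",-.047),("right",.047),("mid",0),("rback",.064),("lback",-.064)):
    print(nm,K(proj("scene",p+R@[0,y,.022])))
L=[[x*.022,y*.02,z] for z in(.14,0) for x in(-1,1) for y in(-1,1)]
print(K(proj("scene",place([.5601,-.1615,1.9933],L))).tolist())
```

```text
left [393. 321.]
right [296. 272.]
mid [344. 296.]
rback [279. 264.]
lback [411. 330.]
[[304.0, 274.0], [336.0, 245.0], [350.0, 297.0], [381.0, 267.0], [312.0, 396.0], [341.0, 367.0], [355.0, 419.0], [384.0, 390.0]]
```

```bash
python3 - <<'E'
from h import *
def chk(p,rv,f):
    R=Ro.from_rotvec(rv).as_matrix()
    for y in(-.047,-.064,.047,.064):
        print(y,[np.round(f(proj("scene",p+R@[x,y,.022]))).tolist() for x in(-.0075,.0075)])
    print("tcp..z",[np.round(f(proj("scene",p+R@[0,0,z]))).tolist() for z in(.022,0,-.062)])
chk(np.array([.2407,-.6304,.208]),[-3.088,-.5696,0],lambda u:u); print("d")
chk(np.array([.5604,-.161,.204]),[3.072,.659,0],lambda u:(u-[150,90])*3.528);print("e")
chk(np.array([.5604,-.161,.1346]),[3.072,.659,0],lambda u:(u-[160,110])*4)
for e in(-.1,-.05,0,.05,.1,.15): print(e,[np.round((proj("scene",pw(0,-.055+r_*np.cos(e),.18+r_*np.sin(e)))-[160,110])*4).tolist() for r_ in(0,.1,.16)])
E
python3 - <<'E'
import cv2
a=cv2.imread("pics/scene0.png")[15:80,220:300]
b=cv2.imread("pics/e.png")[100:400,180:500]
cv2.imwrite("pics/f.png",cv2.vconcat([cv2.resize(a,(400,300),interpolation=2),cv2.resize(b,(400,300),interpolation=2)]) )
E
```

```text
-0.047 [[270.0, 72.0], [267.0, 74.0]]
-0.064 [[273.0, 74.0], [271.0, 75.0]]
0.047 [[251.0, 65.0], [249.0, 66.0]]
0.064 [[248.0, 64.0], [245.0, 65.0]]
tcp..z [[259.0, 69.0], [259.0, 64.0], [259.0, 49.0]]
d
-0.047 [[386.0, 291.0], [376.0, 301.0]]
-0.064 [[403.0, 299.0], [392.0, 309.0]]
0.047 [[298.0, 248.0], [287.0, 258.0]]
0.064 [[283.0, 241.0], [272.0, 250.0]]
tcp..z [[336.0, 274.0], [335.0, 255.0], [333.0, 197.0]]
e
-0.047 [[398.0, 316.0], [387.0, 327.0]]
-0.064 [[416.0, 325.0], [405.0, 336.0]]
0.047 [[302.0, 267.0], [291.0, 278.0]]
0.064 [[285.0, 259.0], [274.0, 269.0]]
tcp..z [[344.0, 296.0], [343.0, 276.0], [340.0, 216.0]]
-0.1 [[156.0, 344.0], [268.0, 289.0], [331.0, 257.0]]
-0.05 [[156.0, 344.0], [268.0, 283.0], [331.0, 249.0]]
0 [[156.0, 344.0], [268.0, 278.0], [331.0, 241.0]]
0.05 [[156.0, 344.0], [267.0, 274.0], [330.0, 233.0]]
0.1 [[156.0, 344.0], [266.0, 269.0], [329.0, 226.0]]
0.15 [[156.0, 344.0], [265.0, 264.0], [328.0, 219.0]]
```

View pics/f.png

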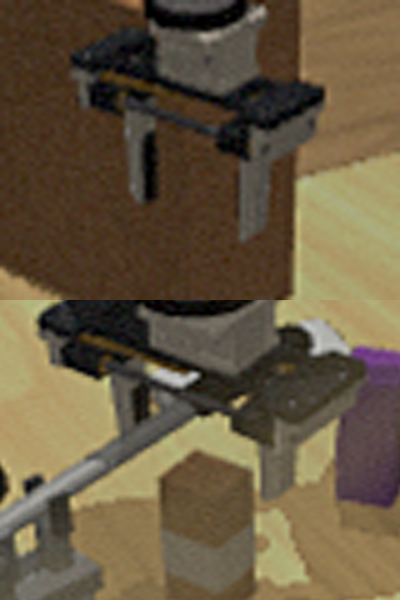

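The lever is less depressed than the nominal body height implies, and the tips show about 6 px high, so there is room to grasp lower. I'll go 24 mm further down and close.

>>> servo_tool(
  plan=[
    {"translation":[0,0,0.02],"spin":0,"grip":-1},
    {"translation":[0,0,0.04],"spin":0,"grip":-1},
    {"translation":[0,0,0.06],"spin":0,"grip":-1},
    {"translation":[0,0,0.06],"spin":0,"grip":0.2},
    {"translation":[0,0,0.06],"spin":0,"grip":0.2},
  ],
  grip_force=20,
)

```text
clock: 5.18
position: [0.5605, -0.1609, 0.1112]
eef_rot: [-3.071, -0.659, -0.0]
wrist_force: [0.3, 2.4, 3.1]
finger_gap: 0.0775
finger_force: 0.0
```

>>> servo_tool(
  plan=[
    {"translation":[0,0,0],"spin":0,"grip":1},
    {"translation":[0,0,0],"spin":0,"grip":1},
    {"translation":[0,0,0],"spin":0,"grip":1},
    {"translation":[0,0,0],"spin":0,"grip":1},
    {"translation":[0,0,0],"spin":0,"grip":1},
  ],
  grip_force=20,
)

```text
clock: 5.8
position: [0.5604, -0.161, 0.1111]
eef_rot: [3.072, 0.659, 0.0]
wrist_force: [1.3, 2.0, 3.8]
finger_gap: 0.0442
finger_force: 19.9
```

>>> servo_tool(
  plan=[
    {"translation":[0,0,-0.015],"spin":0,"grip":1},
    {"translation":[0,0,-0.03],"spin":0,"grip":1},
    {"translation":[0,0,-0.045],"spin":0,"grip":1},
    {"translation":[0,0,-0.06],"spin":0,"grip":1},
    {"translation":[0,0,-0.06],"spin":0,"grip":1},
  ],
)

```text
clock: 6.42
position: [0.5604, -0.1611, 0.1357]
eef_rot: [3.071, 0.659, 0.001]
wrist_force: [-0.5, -0.1, 1.8]
finger_gap: 0.0438
finger_force: 20.0
```

Run:
```python
from h import *
s=status.observe(); print(s["position"],s["wrist_force"],s["finger_gap"])
R=Ro.from_rotvec(s["eef_rot"]).as_matrix();p=s["position"]
i=cv2.cvtColor(vision.read_camera("scene"),cv2.COLOR_RGB2BGR)[110:260,160:310]
cv2.imwrite("pics/g.png",cv2.resize(i,(600,600),interpolation=2))
f=lambda X:np.round((proj("scene",X)-[160,110])*4).tolist()
for lift in(0,.024):
  L=[[x*.022,y*.02,z+lift] for z in(.14,0) for x in(-1,1) for y in(-1,1)]
  print("carton",lift,f(place([.5604,-.161,1.9933],L)))
for e in(0,.05,.1,.15,.2,.25): print(e,[f(pw(0,-.055+r_*np.cos(e),.18+r_*np.sin(e))) for r_ in(.05,.1,.15)])
```

```text
[ 0.56043145 -0.16113907  0.13567473] [-0.54201235 -0.05888471  1.84956215] 0.043779220008031694
carton 0 [[304.0, 274.0], [336.0, 245.0], [350.0, 298.0], [381.0, 268.0], [312.0, 397.0], [341.0, 368.0], [355.0, 420.0], [384.0, 390.0]]
carton 0.024 [[303.0, 252.0], [335.0, 222.0], [349.0, 275.0], [381.0, 245.0], [311.0, 377.0], [340.0, 348.0], [354.0, 400.0], [383.0, 370.0]]
0 [[213.0, 311.0], [268.0, 278.0], [321.0, 247.0]]
0.05 [[213.0, 308.0], [267.0, 274.0], [320.0, 240.0]]
0.1 [[212.0, 306.0], [266.0, 269.0], [319.0, 233.0]]
0.15 [[212.0, 304.0], [265.0, 264.0], [318.0, 226.0]]
0.2 [[211.0, 302.0], [264.0, 260.0], [316.0, 219.0]]
0.25 [[210.0, 299.0], [262.0, 256.0], [314.0, 213.0]]
```

View pics/g.png

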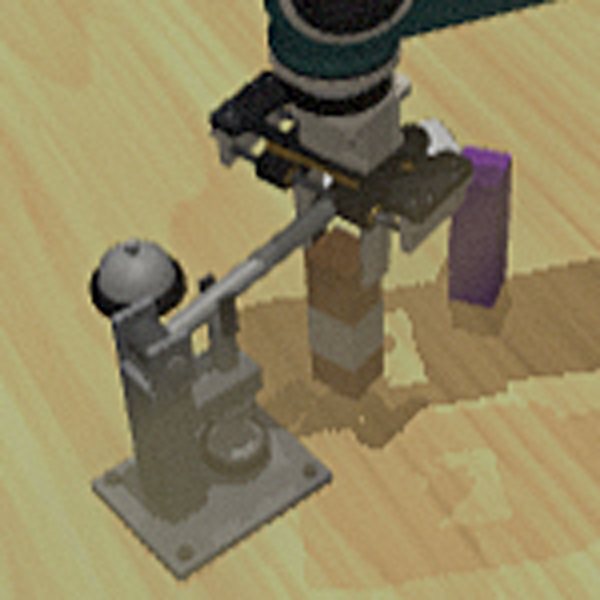

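>>> servo_tool(
  plan=[
    {"translation":[0,0,-0.02],"spin":0,"grip":1},
    {"translation":[0,-0.005,-0.04],"spin":0.05,"grip":1},
    {"translation":[0.001,-0.005,-0.06],"spin":0.1,"grip":1},
    {"translation":[0.001,-0.005,-0.073],"spin":0.144,"grip":1},
    {"translation":[0.001,-0.005,-0.073],"spin":0.144,"grip":1},
  ],
)

```text
clock: 7.1
position: [0.56, -0.1591, 0.1646]
eef_rot: [3.126, 0.309, 0.0]
wrist_force: [-0.6, -0.4, -2.7]
finger_gap: 0.044
finger_force: 19.9
```

Run:
```python
from h import *
s=status.observe(); print(s["wrist_force"],s["finger_gap"])
for y,z in((.117,.165),(.147,.182),(.177,.192),(.211,.203)): go(pw(0,y,z),11.2)
```

```text
[-0.61140642 -0.42448903 -2.68232195] 0.04400407601032628
tr [-0.0002 -0.0005 -0.0011] spin 0.001 | head 11.3 pos [ 0.56   -0.1591  0.1646] t 7.1
tr [-0.0752 -0.0006 -0.0436] spin 0.001 | head 11.3 pos [ 0.56   -0.1591  0.1646] t 7.1
tr [-0.1502 -0.0007 -0.0686] spin 0.001 | head 11.3 pos [ 0.56   -0.1591  0.1646] t 7.1
tr [-0.2352 -0.0008 -0.0961] spin 0.001 | head 11.3 pos [ 0.56   -0.1591  0.1646] t 7.1
```

>>> servo_tool(
  plan=[
    {"translation":[-0.04,0,-0.022],"spin":0,"grip":1},
    {"translation":[-0.075,0,-0.043],"spin":0,"grip":1},
    {"translation":[-0.11,0,-0.056],"spin":0,"grip":1},
    {"translation":[-0.15,0,-0.068],"spin":0,"grip":1},
    {"translation":[-0.15,0,-0.068],"spin":0,"grip":1},
  ],
)

```text
clock: 7.72
position: [0.5002, -0.1711, 0.1922]
eef_rot: [3.126, 0.307, 0.002]
wrist_force: [-0.0, 0.3, -1.2]
finger_gap: 0.0436
finger_force: 19.9
```

>>> servo_tool(
  plan=[
    {"translation":[-0.04,0,-0.015],"spin":0,"grip":1},
    {"translation":[-0.085,0,-0.028],"spin":0,"grip":1},
    {"translation":[-0.088,0,-0.028],"spin":0,"grip":1},
  ],
)

```text
clock: 8.1
position: [0.4657, -0.178, 0.2035]
eef_rot: [3.126, 0.307, 0.002]
wrist_force: [-0.5, 0.0, -1.3]
finger_gap: 0.0439
finger_force: 19.9
```

Run:
```python
from h import *
s=status.observe(); print(s["wrist_force"],s["finger_gap"])
go(pw(.15,.211,.203),11.2)
# dish frame estimate: ends toward +y
import itertools
```

```text
[-0.52625375  0.0275808  -1.28310584] 0.04388730160507499
tr [ 0.0052 -0.3761  0.0009] spin 0.0003 | head 11.2 pos [ 0.4657 -0.178   0.2035] t 8.1
```

>>> servo_tool(
  plan=[
    {"translation":[0,-0.06,0],"spin":0,"grip":1},
    {"translation":[0,-0.15,0],"spin":0,"grip":1},
    {"translation":[0,-0.25,0],"spin":0,"grip":1},
    {"translation":[0,-0.35,0],"spin":0,"grip":1},
    {"translation":[0.04,-0.46,0],"spin":0,"grip":1},
  ],
)

```text
clock: 8.72
position: [0.4458, 0.0069, 0.2029]
eef_rot: [3.126, 0.307, 0.002]
wrist_force: [1.7, -0.5, -0.5]
finger_gap: 0.0439
finger_force: 19.9
```

>>> servo_tool(
  plan=[
    {"translation":[0.04,-0.12,0],"spin":0,"grip":1},
    {"translation":[0.08,-0.24,0],"spin":0,"grip":1},
    {"translation":[0.12,-0.36,0],"spin":0,"grip":1},
    {"translation":[0.17,-0.48,0],"spin":0,"grip":1},
    {"translation":[0.2,-0.6,0],"spin":0,"grip":1},
  ],
)

```text
clock: 9.35
position: [0.478, 0.2588, 0.2025]
eef_rot: [-3.126, -0.309, -0.0]
wrist_force: [1.3, 0.3, -1.4]
finger_gap: 0.0437
finger_force: 19.9
```

Run:
```python
from h import *
s=status.observe(); print(s["wrist_force"],s["finger_gap"])
go([.473,.309,.203],11.2);go([.473,.309,.117],11.2)
im=cv2.cvtColor(vision.read_camera("top"),cv2.COLOR_RGB2BGR);a=cv2.imread("pics/top0.png")
# press/lever change in top image?
d=cv2.absdiff(im,a)[140:230,255:305].max(2); print("lever diff px",(d>40).sum())
```

```text
[ 1.27953994  0.26021934 -1.44888007] 0.04366968343287811
tr [ 0.0124 -0.1255 -0.0013] spin 0.0009 | head 11.3 pos [0.478  0.2588 0.2025] t 9.35
tr [ 0.0124 -0.1255  0.2137] spin 0.0009 | head 11.3 pos [0.478  0.2588 0.2025] t 9.35
lever diff px 76
```

>>> servo_tool(
  plan=[
    {"translation":[0.006,-0.06,0],"spin":0,"grip":1},
    {"translation":[0.012,-0.12,0],"spin":0,"grip":1},
    {"translation":[0.012,-0.12,0.06],"spin":0,"grip":1},
    {"translation":[0.012,-0.12,0.12],"spin":0,"grip":1},
    {"translation":[0.012,-0.12,0.17],"spin":0,"grip":1},
  ],
)

```text
clock: 10.02
position: [0.473, 0.3049, 0.1334]
eef_rot: [3.126, 0.309, -0.001]
wrist_force: [0.1, -0.2, -1.3]
finger_gap: 0.0439
finger_force: 19.9
```

>>> servo_tool(
  plan=[
    {"translation":[0,0,0.015],"spin":0,"grip":1},
    {"translation":[0,0,0.028],"spin":0,"grip":1},
    {"translation":[0,0,0.036],"spin":0,"grip":1},
    {"translation":[0,0,0.036],"spin":0,"grip":1},
  ],
)

```text
clock: 10.52
position: [0.4733, 0.305, 0.1205]
eef_rot: [-3.126, -0.308, -0.0]
wrist_force: [-0.1, 0.1, -1.9]
finger_gap: 0.0437
finger_force: 19.9
```

Run:
```python
from h import *
s=status.observe(); print(s["wrist_force"],s["finger_gap"])
go([.473,.309,.1145],11.2)
i=cv2.cvtColor(vision.read_camera("scene"),cv2.COLOR_RGB2BGR)[190:370,290:440]
t=cv2.cvtColor(vision.read_camera("top"),cv2.COLOR_RGB2BGR)[170:290,110:210]
cv2.imwrite("pics/i.png",np.hstack([cv2.resize(i,(400,480),interpolation=2),cv2.resize(t,(400,480),interpolation=2)]))
```

```text
[-0.06719118  0.08089255 -1.90286375] 0.04367311154143382
tr [ 0.0013 -0.01    0.015 ] spin 0.0008 | head 11.3 pos [0.4733 0.305  0.1205] t 10.525
```

View pics/i.png

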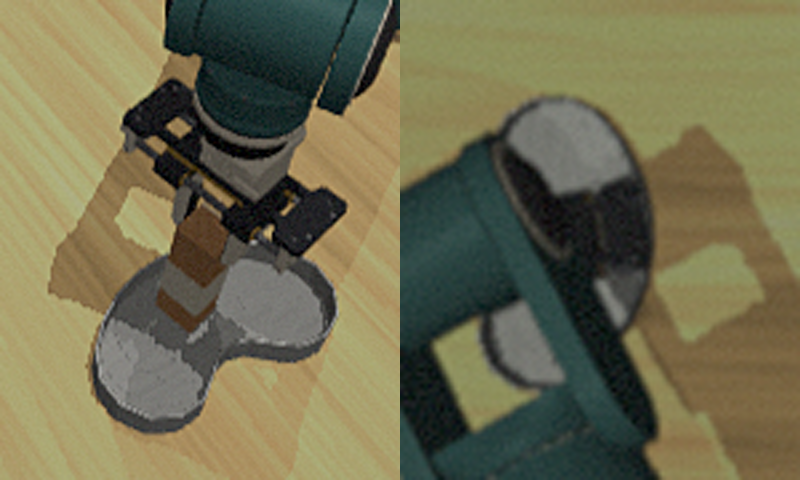

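The carton hangs inside the middle of the dish, clear of the walls, with its lower corner near (195,328) in the left crop. I'm lowering it the last few mm.

>>> servo_tool(
  plan=[
    {"translation":[0,0,0.005],"spin":0,"grip":1},
    {"translation":[0,0,0.009],"spin":0,"grip":1},
    {"translation":[0,0,0.012],"spin":0,"grip":1},
    {"translation":[0,0,0.012],"spin":0,"grip":1},
  ],
)

```text
clock: 11.12
position: [0.4731, 0.3049, 0.1153]
eef_rot: [3.126, 0.309, -0.0]
wrist_force: [1.1, -0.0, -1.9]
finger_gap: 0.0438
finger_force: 19.9
```

>>> servo_tool(
  plan=[
    {"translation":[0,0,0.0025],"spin":0,"grip":1},
    {"translation":[0,0,0.0025],"spin":0,"grip":1},
  ],
)

```text
clock: 11.38
position: [0.4734, 0.3051, 0.1151]
eef_rot: [-3.126, -0.309, -0.001]
wrist_force: [-1.4, -1.1, 4.4]
finger_gap: 0.0437
finger_force: 19.9
```

```bash
python3 -c "
from h import *
for _ in range(4):
  s=status.observe(); print(s['position'],s['wrist_force'],s['clock']); vision.read_camera('top')"
```

```text
[0.47341376 0.30508302 0.11514649] [-1.41963234 -1.14385784  4.44602039] 11.375
[0.4734174  0.30505791 0.11515017] [-0.89980404 -0.8121058   5.26625878] 11.425
[0.47339239 0.30504455 0.11511399] [-1.86643064 -1.00783039  5.73156098] 11.475
[0.47340107 0.30504971 0.11513044] [-1.56506586 -0.35775146  5.70360562] 11.525
```

>>> servo_tool(
  plan=[
    {"translation":[0,0,0],"spin":0,"grip":-0.2},
    {"translation":[0,0,0],"spin":0,"grip":-1},
    {"translation":[0,0,0],"spin":0,"grip":-1},
    {"translation":[0,0,0],"spin":0,"grip":-1},
    {"translation":[0,0,0],"spin":0,"grip":-1},
  ],
)

```text
clock: 12.2
position: [0.4732, 0.305, 0.1144]
eef_rot: [3.126, 0.309, -0.0]
wrist_force: [0.7, -1.2, 0.1]
finger_gap: 0.0889
finger_force: 0.0
```

>>> servo_tool(
  plan=[
    {"translation":[0,0,-0.05],"spin":0,"grip":-1},
    {"translation":[0,0,-0.14],"spin":0,"grip":-1},
    {"translation":[0,0,-0.26],"spin":0,"grip":-1},
    {"translation":[0,0,-0.38],"spin":0,"grip":-1},
    {"translation":[0,0,-0.5],"spin":0,"grip":-1},
  ],
)

```text
clock: 12.82
position: [0.4728, 0.3048, 0.3178]
eef_rot: [-3.126, -0.308, -0.002]
wrist_force: [0.5, 0.6, -0.2]
finger_gap: 0.0929
finger_force: 0.0
```

Run:
```python
from h import *
i=vision.read_camera("scene").astype(int)
f=lambda L:np.round(proj("scene",L))
sub=i[190:370,290:440]; b=(sub[...,0]-sub[...,2]); 
P=f(place([.4734,.305,np.radians(101.2)],[[x*.022,y*.02,z] for z in(.144,.004) for x in(-1,1) for y in(-1,1)])); print(P.tolist())
cv2.imwrite("pics/j.png",cv2.cvtColor(i.astype(np.uint8),cv2.COLOR_RGB2BGR))
# carton colour profile along its predicted axis
for z in np.arange(0,.16,.01):
    u=f(place([.4734,.305,0],[[0,0,z]]))[0].astype(int); print(round(z,2),u,i[u[1],u[0]])
e=.349
s=.055
tip=[0,-.055+.215*np.cos(e)-.014*np.sin(e),.18+.215*np.sin(e)+.014*np.cos(e)]; print(tip)
X=pw(*tip); go(X+[0,0,.022+.08],11.2)
```

```text
[[355.0, 276.0], [366.0, 267.0], [370.0, 287.0], [380.0, 278.0], [347.0, 305.0], [357.0, 296.0], [360.0, 316.0], [370.0, 307.0]]
0.0 [358 306] [76 61 47]
0.01 [359 304] [87 80 74]
0.02 [359 303] [88 84 74]
0.03 [360 301] [91 89 78]
0.04 [361 299] [84 83 73]
0.05 [361 297] [86 82 69]
0.06 [362 295] [69 49 26]
0.07 [363 293] [78 58 39]
0.08 [363 291] [73 50 35]
0.09 [364 289] [75 58 40]
0.1 [365 287] [71 50 28]
0.11 [365 284] [82 58 38]
0.12 [366 282] [85 59 38]
0.13 [367 280] [84 60 37]
0.14 [367 278] [88 66 45]
0.15 [368 276] [84 59 31]
[0, np.float64(0.14225133960764014), np.float64(0.2666770386145686)]
tr [-0.0774  1.1796 -0.1142] spin 0.0008 | head 11.3 pos [0.4736 0.3052 0.3246] t 12.875
```

>>> servo_tool(
  plan=[
    {"translation":[0,0,-0.1],"spin":0,"grip":1},
    {"translation":[0,0.1,-0.115],"spin":0,"grip":1},
    {"translation":[0,0.24,-0.115],"spin":0,"grip":1},
    {"translation":[-0.02,0.39,-0.115],"spin":0,"grip":1},
    {"translation":[-0.04,0.54,-0.115],"spin":0,"grip":1},
  ],
  grip_force=20,
)

```text
clock: 13.5
position: [0.4992, 0.0882, 0.3618]
eef_rot: [-3.126, -0.309, -0.002]
wrist_force: [0.6, 0.5, 0.2]
finger_gap: 0.0474
finger_force: 0.0
```

>>> servo_tool(
  plan=[
    {"translation":[-0.01,0.14,0],"spin":0,"grip":1},
    {"translation":[-0.02,0.28,0],"spin":0,"grip":1},
    {"translation":[-0.03,0.42,0],"spin":0,"grip":1},
    {"translation":[-0.037,0.55,0],"spin":0,"grip":1},
    {"translation":[-0.037,0.64,0],"spin":0,"grip":1},
  ],
)

```text
clock: 14.12
position: [0.5349, -0.1661, 0.3617]
eef_rot: [3.126, 0.306, 0.002]
wrist_force: [-0.3, 0.9, -0.3]
finger_gap: 0.0014
finger_force: 0.0
```

>>> servo_tool(
  plan=[
    {"translation":[0,0,0],"spin":0,"grip":1},
  ],
)

```text
clock: 14.25
position: [0.5351, -0.1659, 0.361]
eef_rot: [3.127, 0.304, -0.0]
wrist_force: [-0.2, 1.0, 0.4]
finger_gap: 0.0004
finger_force: 0.0
```

```bash
cat >> h.py <<'E'
def top(e,r_=.215): return pw(0,-.055+r_*np.cos(e)-.014*np.sin(e),.18+r_*np.sin(e)+.014*np.cos(e)+.022)
E
python3 - <<'E'
from h import *
print(status.observe()["finger_gap"])
for e in (.349,.25,.15,.05,-.05,-.15,-.25): go(top(e),11.2)
E
```

```text
0.0003819441773083671
tr [ 0.0011 -0.0052  0.1808] spin -0.001 | head 11.1 pos [ 0.5351 -0.1659  0.361 ] t 14.25
tr [-0.0179 -0.0052  0.2306] spin -0.001 | head 11.1 pos [ 0.5351 -0.1659  0.361 ] t 14.25
tr [-0.032  -0.0052  0.2826] spin -0.001 | head 11.1 pos [ 0.5351 -0.1659  0.361 ] t 14.25
tr [-0.0409 -0.0052  0.3357] spin -0.001 | head 11.1 pos [ 0.5351 -0.1659  0.361 ] t 14.25
tr [-0.0444 -0.0052  0.3894] spin -0.001 | head 11.1 pos [ 0.5351 -0.1659  0.361 ] t 14.25
tr [-0.0425 -0.0052  0.4432] spin -0.001 | head 11.1 pos [ 0.5351 -0.1659  0.361 ] t 14.25
tr [-0.0352 -0.0052  0.4966] spin -0.001 | head 11.1 pos [ 0.5351 -0.1659  0.361 ] t 14.25
```

>>> servo_tool(
  plan=[
    {"translation":[0,-0.005,0.05],"spin":0,"grip":1},
    {"translation":[0,-0.005,0.1],"spin":0,"grip":1},
    {"translation":[0,-0.005,0.14],"spin":0,"grip":1},
    {"translation":[0,-0.005,0.175],"spin":0,"grip":1},
    {"translation":[0,-0.005,0.2],"spin":0,"grip":1},
  ],
)

```text
clock: 14.88
position: [0.5348, -0.1619, 0.2797]
eef_rot: [-3.126, -0.309, 0.0]
wrist_force: [-0.5, -0.6, -0.3]
finger_gap: 0.0005
finger_force: 0.0
```

>>> servo_tool(
  plan=[
    {"translation":[-0.018,0,0.03],"spin":0,"grip":1},
    {"translation":[-0.025,0,0.06],"spin":0,"grip":1},
    {"translation":[-0.032,0,0.085],"spin":0,"grip":1},
    {"translation":[-0.037,0,0.11],"spin":0,"grip":1},
    {"translation":[-0.041,0,0.135],"spin":0,"grip":1},
  ],
)

```text
clock: 15.5
position: [0.5186, -0.1653, 0.226]
eef_rot: [3.126, 0.308, 0.0]
wrist_force: [-1.7, -0.5, 3.2]
finger_gap: 0.0005
finger_force: 1.6
```

>>> servo_tool(
  plan=[
    {"translation":[-0.001,0,0.02],"spin":0,"grip":1},
    {"translation":[-0.003,0,0.04],"spin":0,"grip":1},
    {"translation":[-0.003,0,0.055],"spin":0,"grip":1},
    {"translation":[-0.003,0,0.055],"spin":0,"grip":1},
  ],
)

```text
clock: 16.0
position: [0.5175, -0.1654, 0.204]
eef_rot: [-3.126, -0.309, 0.001]
wrist_force: [-2.2, -1.1, 3.9]
finger_gap: 0.0003
finger_force: 1.6
```

Run:
```python
from h import *
s=status.observe(); print(s["wrist_force"])
for e in (-.05,-.15,-.25,-.35,-.45,-.55): go(top(e),11.2)
i=cv2.cvtColor(vision.read_camera("scene"),cv2.COLOR_RGB2BGR)[110:260,160:310]
cv2.imwrite("pics/k.png",cv2.resize(i,(600,600),interpolation=2))
```

```text
[-2.21731697 -1.13140847  3.9089799 ]
tr [-0.0017  0.0046 -0.0031] spin 0.0008 | head 11.3 pos [ 0.5175 -0.1654  0.204 ] t 16.0
tr [0.0002 0.0046 0.0507] spin 0.0008 | head 11.3 pos [ 0.5175 -0.1654  0.204 ] t 16.0
tr [0.0075 0.0046 0.1041] spin 0.0008 | head 11.3 pos [ 0.5175 -0.1654  0.204 ] t 16.0
tr [0.0201 0.0046 0.1564] spin 0.0008 | head 11.3 pos [ 0.5175 -0.1654  0.204 ] t 16.0
tr [0.0378 0.0047 0.2073] spin 0.0008 | head 11.3 pos [ 0.5175 -0.1654  0.204 ] t 16.0
tr [0.0605 0.0047 0.2561] spin 0.0008 | head 11.3 pos [ 0.5175 -0.1654  0.204 ] t 16.0
```

Run:
```python
from h import *
f=lambda X:np.round(((proj("scene",X)-[170,125]+.5)*4.615),1).tolist()
for z in(.038,.042,.046,.05):
    print(z,"badge top",f(pw(0,0,z)),[f(pw(.022*np.cos(a),.022*np.sin(a),z)) for a in np.radians([0,90,180,270])], "rim out",f(pw(.03,0,z-.004)))
a=cv2.imread("pics/a.png",0)[395:495:5,175:280:7]
print(a)
```

```text
0.038 badge top [225.9, 436.4] [[245.9, 455.1], [251.6, 420.1], [206.3, 418.1], [199.8, 453.0]] rim out [253.7, 465.8]
0.042 badge top [225.5, 432.5] [[245.5, 451.2], [251.2, 416.2], [205.8, 414.2], [199.3, 449.1]] rim out [253.3, 461.9]
0.046 badge top [225.0, 428.6] [[245.1, 447.3], [250.8, 412.3], [205.3, 410.3], [198.8, 445.2]] rim out [252.9, 458.1]
0.05 badge top [224.5, 424.7] [[244.7, 443.4], [250.4, 408.4], [204.8, 406.4], [198.3, 441.3]] rim out [252.5, 454.2]
[[ 84 115  99  89  78  86  85  86  82  96  82 150 158 127 121]
 [ 82 101  84  84  85  83  85  85  90  90  90 110 130 111 122]
 [ 85  86  85  82  84  84  86  90  87  88  96  90 100 119 120]
 [ 83  88  83  88  84  78  93  92  87  85  90  96  92 115 129]
 [ 87  84  81  82  78  87 102  97 101  94  87  83  96 119 142]
 [ 87  81  90  77  88 106 103 100 102 104 106  83  98 125 125]
 [ 84  92  89  83 107 100  95  96  94 101 110 110  86 126 119]
 [ 84 104  77  91  97  98  92  94  91  99  92 110  86 116 115]
 [ 85  99  76  98  95  96  92  98  95  93  89 108  85 106 121]
 [ 88  82  79  93  96  96 101  93  92  96 112 111  87 107 121]
 [ 87  88  74 106  97  92  92  92  87 122 127 106  78 106 124]
 [ 87  86  78  93 100  99  91 122 127 121 119  87  75 104 121]
 [ 86  81  75  78  95 100  98 131 128 126  95  80  69 102 123]
 [ 91  85  78  76  83  89  99 108  95 100  86  77  80 102 122]
 [ 89  90  85  80  76  80  86  87  83  82  77  75  85 118 123]
 [ 88  87  91  81  74  82  75  80  77  78  81  82  90 121 120]
 [ 84  88  85  93  78  80  80  75  80  79  87  87 112 120 120]
 [ 85  87  85  91  87  89  88  83  84  84  87 102 113 117 112]
 [ 91  90  85  88  91  85  88  84  85  90 101 119 111 111 110]
 [ 86  87  86  90 100  99 103  99 101 103 116 114 113 112 109]]
```

>>> servo_tool(
  plan=[
    {"translation":[0,0.0046,0.02],"spin":0,"grip":1},
    {"translation":[0,0.0046,0.04],"spin":0,"grip":1},
    {"translation":[0.002,0.0046,0.06],"spin":0,"grip":1},
    {"translation":[0.005,0.0046,0.08],"spin":0,"grip":1},
    {"translation":[0.0075,0.0046,0.1],"spin":0,"grip":1},
  ],
)

```text
clock: 16.68
position: [0.5208, -0.1667, 0.1638]
eef_rot: [3.126, 0.308, -0.001]
wrist_force: [-5.6, -1.0, 5.0]
finger_gap: 0.0001
finger_force: 2.5
```

>>> servo_tool(
  plan=[
    {"translation":[0.002,0,0.01],"spin":0,"grip":1},
    {"translation":[0.005,0,0.02],"spin":0,"grip":1},
    {"translation":[0.007,0,0.03],"spin":0,"grip":1},
    {"translation":[0.007,0,0.03],"spin":0,"grip":1},
  ],
)

```text
clock: 17.18
position: [0.5237, -0.1661, 0.1522]
eef_rot: [-3.126, -0.309, 0.0]
wrist_force: [-2.5, -1.6, 4.1]
finger_gap: 0.0007
finger_force: 2.5
```

Run:
```python
from h import *
s=status.observe(); print(s["wrist_force"])
for e in (-.3,-.35,-.45,-.55,-.6): go(top(e),11.2)
```

```text
[-2.54826009 -1.55315758  4.14242776]
tr [-0.0016 -0.0001  0.001 ] spin 0.0008 | head 11.3 pos [ 0.5237 -0.1661  0.1522] t 17.175
tr [ 0.0053 -0.0001  0.027 ] spin 0.0008 | head 11.3 pos [ 0.5237 -0.1661  0.1522] t 17.175
tr [ 0.023  -0.      0.0779] spin 0.0008 | head 11.3 pos [ 0.5237 -0.1661  0.1522] t 17.175
tr [ 0.0457 -0.      0.1267] spin 0.0008 | head 11.3 pos [ 0.5237 -0.1661  0.1522] t 17.175
tr [ 0.0588 -0.      0.1502] spin 0.0008 | head 11.3 pos [ 0.5237 -0.1661  0.1522] t 17.175
```

>>> servo_tool(
  plan=[
    {"translation":[0.002,0,0.01],"spin":0,"grip":1},
    {"translation":[0.004,0,0.02],"spin":0,"grip":1},
    {"translation":[0.007,0,0.03],"spin":0,"grip":1},
    {"translation":[0.01,0,0.04],"spin":0,"grip":1},
    {"translation":[0.01,0,0.04],"spin":0,"grip":1},
  ],
)

```text
clock: 17.8
position: [0.5275, -0.1654, 0.1364]
eef_rot: [-3.126, -0.309, 0.0]
wrist_force: [-4.7, -2.0, 4.8]
finger_gap: 0.0008
finger_force: 2.8
```

Run:
```python
from h import *
s=status.observe(); print(s["wrist_force"])
i=vision.read_camera("scene"); cv2.imwrite("pics/l.png",cv2.cvtColor(i,cv2.COLOR_RGB2BGR))
g=cv2.cvtColor(i,cv2.COLOR_RGB2GRAY)
# ram/badge gap & lever line: gray columns through ram axis
for e in(-.25,-.3,-.35,-.4): print(e,[np.round(proj("scene",pw(0,-.055+q*np.cos(e),.18+q*np.sin(e)))).tolist() for q in(.05,.1,.14)])
u=proj("scene",pw(0,0,.04)); print(u, proj("scene",pw(0,0,.08)))
print(g[195:235,205:236:2])
for x in(175,185,192,198,204): print(x,g[185:225,x])
```

```text
[-4.73448898 -1.96915078  4.7580651 ]
-0.25 [[213.0, 191.0], [227.0, 186.0], [237.0, 182.0]]
-0.3 [[213.0, 192.0], [226.0, 187.0], [237.0, 184.0]]
-0.35 [[213.0, 192.0], [226.0, 189.0], [236.0, 186.0]]
-0.4 [[213.0, 193.0], [226.0, 190.0], [236.0, 188.0]]
[218.40302412 218.64230796] [217.39093864 210.06760493]
[[ 57  69 104 147  85  87  59  72 162 161 117 124 116 123 124 126]
 [ 72  74 162 179  82  95  75  74 167 161 116 123 119 121 122 125]
 [ 75  74 178 135  78  86  71  70 174 159 114 123 122 117 121 123]
 [ 77  76 152  84  84  91  69  69 136 164 146 122 123 118 120 121]
 [ 92  70 119  88  81  87  73  86 101 154 162 123 126 119 117 121]
 [ 91  72 105  92  83  88  84  93 111 127 165 123 125 122 115 124]
 [ 86  78  90  93  80  85  87  88 110 118 151 121 125 126 121 123]
 [ 85  83  92  93  83  88  89 105 113 118 125 118 123 126 119 122]
 [ 75  75  96  92  99 109 106 115 119  92 119 124 123 124 121 117]
 [ 77  86  90 105 113 113 118 116 101  85 125 123 121 122 123 121]
 [ 76  80 106 117 113 111 113 101  84  87 115 118 124 126 124 112]
 [ 83  81 115 111 112 121 101  90  85  82 100 121 1
[... 2032 characters left out ...]
64 167 168
 165 166 168 168]
185 [  5   5   0 101 158 169 166 160 158 159 159 162 168 167 169 166 169 164
 167 167 161 165 165 165 164 164 165 162 159 155 157 155 156 161 158 158
 158 162 154 156]
192 [ 77  68 118 115  80  56  62  65  60  55  50  36  45  56  64  98 111 119
 104  69  66  62  67  67  67  69  68  65  67  82 106 117 135 161 169 166
 164 166 166 144]
198 [ 69  55  60  66  65  68  77  78  71  76  74 112 137  99  69  70  73  72
  72  74  73  68  75 100  94  81  86  87  84  84  87  89  90  89  84  88
  93  92  88  95]
204 [ 28 108 162 172 170 169 145 137 131 106  81  67  75  75  97  94  77  85
  80  76  79  79  83  80  83  86  85  89  90  88  88  88  88  94  86  90
  87  91  90  98]
```

>>> servo_tool(
  plan=[
    {"translation":[0.002,0,0.005],"spin":0,"grip":1},
    {"translation":[0.004,0,0.01],"spin":0,"grip":1},
    {"translation":[0.004,0,0.01],"spin":0,"grip":1},
  ],
)

```text
clock: 18.23
position: [0.5291, -0.1651, 0.1326]
eef_rot: [3.126, 0.308, -0.0]
wrist_force: [-5.3, -1.5, 3.9]
finger_gap: 0.0006
finger_force: 2.9
```

>>> servo_tool(
  plan=[
    {"translation":[0.002,0,0.005],"spin":0,"grip":1},
    {"translation":[0.004,0,0.01],"spin":0,"grip":1},
    {"translation":[0.004,0,0.01],"spin":0,"grip":1},
  ],
)

```text
clock: 18.6
position: [0.5306, -0.1648, 0.1286]
eef_rot: [3.126, 0.308, -0.0]
wrist_force: [-5.5, -2.5, 4.5]
finger_gap: 0.0007
finger_force: 2.9
```

>>> servo_tool(
  plan=[
    {"translation":[0.002,0,0.005],"spin":0,"grip":1},
    {"translation":[0.004,0,0.01],"spin":0,"grip":1},
    {"translation":[0.004,0,0.01],"spin":0,"grip":1},
  ],
)

```text
clock: 18.98
position: [0.5321, -0.1645, 0.1245]
eef_rot: [3.126, 0.308, -0.001]
wrist_force: [-5.8, -1.9, 4.2]
finger_gap: 0.0005
finger_force: 3.0
```

>>> servo_tool(
  plan=[
    {"translation":[0.002,0,0.005],"spin":0,"grip":1},
    {"translation":[0.004,0,0.01],"spin":0,"grip":1},
    {"translation":[0.004,0,0.01],"spin":0,"grip":1},
  ],
)

```text
clock: 19.35
position: [0.5337, -0.1641, 0.1205]
eef_rot: [3.126, 0.308, -0.001]
wrist_force: [-5.5, -1.8, 4.7]
finger_gap: 0.0002
finger_force: 3.1
```

>>> servo_tool(
  plan=[
    {"translation":[0.002,0,0.005],"spin":0,"grip":1},
    {"translation":[0.004,0,0.01],"spin":0,"grip":1},
    {"translation":[0.004,0,0.01],"spin":0,"grip":1},
  ],
)

```text
clock: 19.73
position: [0.5352, -0.1638, 0.1165]
eef_rot: [3.126, 0.308, -0.001]
wrist_force: [-7.4, -1.0, 4.3]
finger_gap: 0.0005
finger_force: 3.2
```

>>> servo_tool(
  plan=[
    {"translation":[0.002,0,0.005],"spin":0,"grip":1},
    {"translation":[0.004,0,0.01],"spin":0,"grip":1},
    {"translation":[0.004,0,0.01],"spin":0,"grip":1},
  ],
)

```text
clock: 20.1
position: [0.5367, -0.1635, 0.1125]
eef_rot: [3.126, 0.308, -0.001]
wrist_force: [-7.4, -1.9, 3.7]
finger_gap: 0.0007
finger_force: 3.3
```

>>> servo_tool(
  plan=[
    {"translation":[0.001,0,0.005],"spin":0,"grip":1},
    {"translation":[0.003,0,0.009],"spin":0,"grip":1},
    {"translation":[0.003,0,0.009],"spin":0,"grip":1},
  ],
)

```text
clock: 20.48
position: [0.5379, -0.1633, 0.1089]
eef_rot: [3.126, 0.309, -0.001]
wrist_force: [-6.8, -2.0, 4.0]
finger_gap: 0.0004
finger_force: 3.3
```

>>> servo_tool(
  plan=[
    {"translation":[0.001,0,0.005],"spin":0,"grip":1},
    {"translation":[0.003,0,0.009],"spin":0,"grip":1},
    {"translation":[0.003,0,0.009],"spin":0,"grip":1},
  ],
)

```text
clock: 20.85
position: [0.5391, -0.1631, 0.1053]
eef_rot: [3.126, 0.308, -0.001]
wrist_force: [-7.2, -2.4, 3.8]
finger_gap: 0.0006
finger_force: 3.4
```

>>> servo_tool(
  plan=[
    {"translation":[0.001,0,0.004],"spin":0,"grip":1},
    {"translation":[0.003,0,0.008],"spin":0,"grip":1},
    {"translation":[0.003,0,0.008],"spin":0,"grip":1},
  ],
)

```text
clock: 21.22
position: [0.5402, -0.1629, 0.1021]
eef_rot: [3.126, 0.308, -0.001]
wrist_force: [-6.7, -1.5, 4.7]
finger_gap: 0.0008
finger_force: 3.4
```

>>> servo_tool(
  plan=[
    {"translation":[0.001,0,0.004],"spin":0,"grip":1},
    {"translation":[0.003,0,0.008],"spin":0,"grip":1},
    {"translation":[0.003,0,0.008],"spin":0,"grip":1},
  ],
)

```text
clock: 21.6
position: [0.5414, -0.1626, 0.0989]
eef_rot: [3.126, 0.308, -0.001]
wrist_force: [-7.6, -2.4, 4.3]
finger_gap: 0.0004
finger_force: 3.5
```

>>> servo_tool(
  plan=[
    {"translation":[0.001,0,0.004],"spin":0,"grip":1},
    {"translation":[0.003,0,0.008],"spin":0,"grip":1},
    {"translation":[0.003,0,0.008],"spin":0,"grip":1},
  ],
)

```text
clock: 21.98
position: [0.5423, -0.1625, 0.0965]
eef_rot: [3.126, 0.308, -0.002]
wrist_force: [-13.4, -1.7, 13.0]
finger_gap: 0.0002
finger_force: 8.9
```

Run:
```python
from h import *
i=vision.read_camera("scene"); a=cv2.cvtColor(cv2.imread("pics/scene0.png"),cv2.COLOR_BGR2RGB)
cv2.imwrite("pics/m.png",cv2.cvtColor(i,cv2.COLOR_RGB2BGR))
# template: render-free check: mean darkness (black grip) / contour of dark grip pixels
for nm,im in(("rest",a),("now",i)):
    g=im.max(2); m=(g<55); m[:120]=0;m[230:]=0;m[:,:190]=0;m[:,300:]=0
    n,l,st,ce=cv2.connectedComponentsWithStats(m.astype(np.uint8)); k=[j for j in range(1,n) if st[j,4]>25]; print(nm,[(st[j].tolist(),ce[j].round(1).tolist()) for j in k])
for e in(.349,-.4,-.45,-.5,-.55,-.6): print(e,[np.round(proj("scene",pw(0,-.055+q*np.cos(e),.18+q*np.sin(e)))).tolist() for q in(.1,.165,.21,.255)])
```

```text
rest [([239, 135, 26, 24, 249], [251.7, 146.3]), ([199, 175, 7, 14, 44], [202.5, 182.8])]
now [([233, 120, 61, 19, 386], [255.8, 129.1]), ([239, 120, 27, 9, 186], [251.8, 123.3]), ([222, 137, 41, 28, 282], [239.7, 145.1]), ([227, 151, 23, 21, 110], [240.3, 161.8]), ([199, 175, 7, 14, 44], [202.5, 182.8])]
0.349 [[225.0, 172.0], [241.0, 157.0], [252.0, 146.0], [263.0, 136.0]]
-0.4 [[226.0, 190.0], [241.0, 187.0], [252.0, 185.0], [262.0, 182.0]]
-0.45 [[225.0, 192.0], [241.0, 189.0], [251.0, 187.0], [260.0, 186.0]]
-0.5 [[225.0, 193.0], [240.0, 191.0], [250.0, 190.0], [259.0, 189.0]]
-0.55 [[224.0, 194.0], [239.0, 193.0], [249.0, 193.0], [258.0, 192.0]]
-0.6 [[224.0, 196.0], [238.0, 196.0], [247.0, 196.0], [256.0, 196.0]]
```

Contact: the force has risen by about 10 N along the lever's swing direction. Holding here.

>>> servo_tool(
  plan=[
    {"translation":[0,0,0],"spin":0,"grip":1},
    {"translation":[0,0,0],"spin":0,"grip":1},
    {"translation":[0,0,0],"spin":0,"grip":1},
    {"translation":[0,0,0],"spin":0,"grip":1},
    {"translation":[0,0,0],"spin":0,"grip":1},
  ],
)

```text
clock: 22.65
position: [0.5423, -0.1625, 0.0965]
eef_rot: [3.126, 0.308, -0.002]
wrist_force: [-13.5, -2.1, 13.1]
finger_gap: 0.0001
finger_force: 8.8
```

>>> servo_tool(
  plan=[
    {"translation":[0,0,0.0008],"spin":0,"grip":1},
    {"translation":[0,0,0.0008],"spin":0,"grip":1},
    {"translation":[0,0,0.0008],"spin":0,"grip":1},
    {"translation":[0,0,0.0008],"spin":0,"grip":1},
    {"translation":[0,0,0.0008],"spin":0,"grip":1},
  ],
)

```text
clock: 23.28
position: [0.5424, -0.1625, 0.0964]
eef_rot: [3.126, 0.308, -0.001]
wrist_force: [-13.6, -1.3, 14.8]
finger_gap: 0.0008
finger_force: 9.5
```

Run:
```python
from h import *
for e in (-.5,-.4,-.3,-.2,-.1,0,.1,.2,.3,.349): go(top(e),11.2)
```

```text
tr [-0.0139 -0.0004 -0.0371] spin 0.0007 | head 11.3 pos [ 0.5424 -0.1625  0.0964] t 23.275
tr [-0.0342 -0.0004 -0.087 ] spin 0.0007 | head 11.3 pos [ 0.5424 -0.1625  0.0964] t 23.275
tr [-0.0494 -0.0004 -0.1386] spin 0.0007 | head 11.3 pos [ 0.5424 -0.1625  0.0964] t 23.275
tr [-0.0593 -0.0004 -0.1915] spin 0.0007 | head 11.3 pos [ 0.5424 -0.1625  0.0964] t 23.275
tr [-0.0639 -0.0004 -0.2452] spin 0.0007 | head 11.3 pos [ 0.5424 -0.1625  0.0964] t 23.275
tr [-0.0632 -0.0003 -0.299 ] spin 0.0007 | head 11.3 pos [ 0.5424 -0.1625  0.0964] t 23.275
tr [-5.700e-02 -3.000e-04 -3.525e-01] spin 0.0007 | head 11.3 pos [ 0.5424 -0.1625  0.0964] t 23.275
tr [-4.560e-02 -3.000e-04 -4.051e-01] spin 0.0007 | head 11.3 pos [ 0.5424 -0.1625  0.0964] t 23.275
tr [-2.900e-02 -3.000e-04 -4.563e-01] spin 0.0007 | head 11.3 pos [ 0.5424 -0.1625  0.0964] t 23.275
tr [-1.900e-02 -3.000e-04 -4.807e-01] spin 0.0007 | head 11.3 pos [ 0.5424 -0.1625  0.0964] t 23.275
```

>>> servo_tool(
  plan=[
    {"translation":[-0.001,0,-0.004],"spin":0,"grip":1},
    {"translation":[-0.004,0,-0.012],"spin":0,"grip":1},
    {"translation":[-0.009,0,-0.024],"spin":0,"grip":1},
    {"translation":[-0.0145,0,-0.038],"spin":0,"grip":1},
    {"translation":[-0.021,0,-0.053],"spin":0,"grip":1},
  ],
)

```text
clock: 23.9
position: [0.535, -0.1639, 0.1172]
eef_rot: [3.126, 0.309, 0.002]
wrist_force: [-0.4, -0.1, 6.1]
finger_gap: 0.0004
finger_force: 2.8
```

>>> servo_tool(
  plan=[
    {"translation":[-0.007,0,-0.017],"spin":0,"grip":1},
    {"translation":[-0.013,0,-0.034],"spin":0,"grip":1},
    {"translation":[-0.018,0,-0.051],"spin":0,"grip":1},
    {"translation":[-0.023,0,-0.068],"spin":0,"grip":1},
    {"translation":[-0.028,0,-0.086],"spin":0,"grip":1},
  ],
)

```text
clock: 24.52
position: [0.5245, -0.166, 0.152]
eef_rot: [3.126, 0.309, 0.005]
wrist_force: [3.8, 0.6, 4.7]
finger_gap: 0.0006
finger_force: 2.2
```

>>> servo_tool(
  plan=[
    {"translation":[-0.004,0,-0.018],"spin":0,"grip":1},
    {"translation":[-0.007,0,-0.036],"spin":0,"grip":1},
    {"translation":[-0.01,0,-0.054],"spin":0,"grip":1},
    {"translation":[-0.013,0,-0.072],"spin":0,"grip":1},
    {"translation":[-0.015,0,-0.09],"spin":0,"grip":1},
  ],
)

```text
clock: 25.15
position: [0.5176, -0.1673, 0.1873]
eef_rot: [-3.126, -0.309, 0.0]
wrist_force: [2.9, -0.1, 3.2]
finger_gap: 0.0
finger_force: 1.6
```

>>> servo_tool(
  plan=[
    {"translation":[0,0,-0.018],"spin":0,"grip":1},
    {"translation":[0,0,-0.036],"spin":0,"grip":1},
    {"translation":[0,0,-0.054],"spin":0,"grip":1},
    {"translation":[0.001,0,-0.072],"spin":0,"grip":1},
    {"translation":[0.003,0,-0.09],"spin":0,"grip":1},
  ],
)

```text
clock: 25.78
position: [0.5189, -0.167, 0.2233]
eef_rot: [-3.126, -0.308, 0.0]
wrist_force: [2.0, 1.3, 2.9]
finger_gap: 0.0004
finger_force: 1.3
```

>>> servo_tool(
  plan=[
    {"translation":[0.003,0,-0.018],"spin":0,"grip":1},
    {"translation":[0.006,0,-0.036],"spin":0,"grip":1},
    {"translation":[0.01,0,-0.054],"spin":0,"grip":1},
    {"translation":[0.014,0,-0.072],"spin":0,"grip":1},
    {"translation":[0.018,0,-0.09],"spin":0,"grip":1},
  ],
)

```text
clock: 26.4
position: [0.526, -0.1656, 0.2593]
eef_rot: [-3.126, -0.308, 0.0]
wrist_force: [2.6, -0.3, 1.5]
finger_gap: 0.0007
finger_force: 1.0
```

>>> servo_tool(
  plan=[
    {"translation":[0.004,0,-0.018],"spin":0,"grip":1},
    {"translation":[0.009,0,-0.036],"spin":0,"grip":1},
    {"translation":[0.014,0,-0.054],"spin":0,"grip":1},
    {"translation":[0.02,0,-0.072],"spin":0,"grip":1},
    {"translation":[0.02,0,-0.09],"spin":0,"grip":1},
  ],
)

```text
clock: 27.02
position: [0.5339, -0.1641, 0.2953]
eef_rot: [-3.126, -0.309, 0.0]
wrist_force: [-0.1, 0.1, 1.0]
finger_gap: 0.0005
finger_force: 0.0
```

>>> servo_tool(
  plan=[
    {"translation":[0,0,-0.04],"spin":0,"grip":1},
    {"translation":[0,0,-0.1],"spin":0,"grip":1},
    {"translation":[0,0,-0.16],"spin":0,"grip":1},
    {"translation":[0,0,-0.2],"spin":0,"grip":1},
    {"translation":[0,0,-0.2],"spin":0,"grip":1},
  ],
)

```text
clock: 27.65
position: [0.534, -0.1642, 0.3761]
eef_rot: [3.126, 0.308, 0.002]
wrist_force: [-0.1, 0.2, 0.3]
finger_gap: 0.0006
finger_force: 0.0
```

Run:
```python
from h import *
s=status.observe(); print(s["clock"],s["position"],s["wrist_force"])
i=vision.read_camera("scene").astype(int); a=cv2.cvtColor(cv2.imread("pics/scene0.png"),cv2.COLOR_BGR2RGB).astype(int)
m=(i.max(2)<55)
st=lambda im:[(q[0].tolist(),q[1].round(1).tolist()) for q in (lambda n,l,S,c:[(S[j],c[j]) for j in range(1,n) if S[j,4]>25])(*cv2.connectedComponentsWithStats((im.max(2)[125:230,190:300]<55).astype(np.uint8)))]
print(st(a));print(st(i))
d=abs(i-a).max(2); print("badge region diff",(d[208:232,208:230]>30).sum())
for z in(.02,.08,.14):
    u=proj("scene",place([.4734,.305,0],[[0,0,z]]))[0].astype(int); print(u,i[u[1],u[0]])
```

```text
27.65 [ 0.53400202 -0.16416774  0.37614625] [-0.11807703  0.23960433  0.30679721]
[([49, 10, 26, 24, 249], [61.7, 21.3]), ([9, 50, 7, 14, 44], [12.5, 57.8])]
[([49, 10, 26, 25, 251], [61.6, 21.3]), ([9, 50, 7, 14, 44], [12.5, 57.8])]
badge region diff 14
[359 302] [83 79 68]
[363 290] [70 48 37]
[367 277] [140 103  61]
```

The lever grip is back exactly where it started in the image, the badge region is unchanged, and the carton is still standing. Handing in.

```bash
python3 -c "
from cell import order
print(order.hand_in())"
```

```text
the job is handed in; nothing more can be done
None
```

I stood the carton upright in the dish and let go, pressed the badge with about 10–12 N at the grip beyond the spring for just over a second, eased the lever back to rest, and handed the job in at about 28 s; the hand-in gave no verdict.

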